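# Pack the spice jars into the tub, snap its lid down and lock it

### The arm

A 6-joint arm with a two-finger parallel gripper is mounted at the origin on the work surface. World frame = base frame: x ahead of the robot, y to its left, z up, the work surface at z = 0. Lengths are in m, angles in rad, forces in N, time in s.
With the tool pointing down it reaches from about 0.325 to 0.9 m from the base axis. Payload 6.1 kg.
Tool frame: the origin (TCP) lies at the very end of the fingers, on their centre line; the grasp point (between the pads) lies 19 mm behind it; z points along the fingers, y is the line along which they close (so a half turn about z gives the same grasp; the last joint's range is limited). The gripper opens to 87 mm and grips with 3 to 60 N. Pads are 19 mm wide; open, the fingers measure 117 mm over their backs; the gripper's body (75 mm by 190 mm) begins 51 mm behind the grasp point.
Start: joints at [-1.383, 0.22, 1.526, -0, 1.395, -0.126], TCP at [0.193, -0.594, 0.223] pointing down, gripper open.
Joint ranges: [-2.98, 2.98], [-0.91, 2.08], [0.09, 2.57], [-1.24, 4.39], [0.2, 2.65], [-2.68, 2.68]. Speed limits (rad/s): [2.57, 2.57, 3.01, 3.14, 3.14, 3.14].

### API

Orientations are given as a unit quaternion [x, y, z, w].
In Python, from bench import robot, capture, get_calibration gives the robot as it stands. The module is installed in compiled form; this text tells all that it offers.
- The arm moves only by the shell command python3 -m handwheel 'ROWS' [FORCE]. ROWS is text: rows parted by semicolons, each of 7 numbers parted by spaces: the turn, a rotation vector about the tool's x, y, z in units of 360 degrees (1.0 is 360 degrees), then the shift along the tool's x, y, z in units of 0.1 m (1.0 is 0.1 m), then the opening, from 0 (shut) to 1 (fully open). In form: wx wy wz dx dy dz fingers; .... A call has 1 to 10 rows; each row is the pose to reach, as a shift and turn from the pose commanded when the call began, along the tool's axes at that moment, turning the shorter way round; what a row does not reach only later rows make up. A row lasts 1/12 s, in which the tool goes at most 41.7 mm and 7.16 degrees, less where a joint would pass 70% of its speed; a pose out of reach is approached as far as the arm can. A call with a number of a shift or a turn outside -1 to 1 is refused whole. A call with a gripper value outside its range is refused whole. The fingers move at their own pace and stop on an object; FORCE is the grip in N (left out, the last holds). Time passes only in rows, so rows that repeat a pose let the fingers close. It gives the time, the measured TCP pose, the force, the opening and the grip force at its end, in the units of the state.
- robot.observe(): the state, without advancing time (a new reading comes with each control period).
- capture(name): name is "scene" or "top" or "wrist"; returns the picture (400x640x3 uint8, red, green, blue); there is no depth.
- get_calibration(name): a dict with "vertical_fov" (degrees; the focal length in pixels is half the picture's height over the tangent of half this angle, whatever the lens; pixels are square), "cx", "cy" (the principal point, pixels), "R" (3x3) and "t" (3): a world point X has camera coordinates R X + t; the wrist camera has in their place "T_tool_cam" (4x4, takes a point from camera to tool coordinates, whose origin is the TCP and whose axes are the flange's). Camera axes: x right, y down, z forward; pixel columns grow to the right and rows downward; lengths in m; the calibration is good to about 2 mm. A picture is of the moment at which its call begins: read the wrist's pose just before it. get_calibration takes no time and is no camera call.
- robot.sign_off(): hands the job in; it is judged then, once.
The state is a dict: "time_s": time; "joint_pos": joint angles; "joint_vel": joint speeds; "joint_efforts": joint torques, N m; "position": TCP position; "orientation": TCP orientation; "contact_force": force on the tool from outside, world axes, zero at the start; "moment": the same for the moment, N m; "finger_gap": opening from 0.0 (shut) to 1.0 (fully open); "finger_force": force on a finger pad.
Only numpy, scipy, OpenCV 4.12 (cv2) and the standard library are available. Lean on these libraries where they do the work, as an engineer would, in place of code of your own. Each camera call takes 0.05 s, during which the arm holds its last target. There are 200 camera calls.

### The job

Stand every spice jar on the ledge upright inside the blue food tub, then put the orange lid on with its two tabs over the tub's two lugs and press it down until it snaps home, level on the rim all round. Then lock it: drop the two red-headed lock pins from their wooden stand, one on each side, fully down through the holes of tab and lug, and leave the pot lid, saucer, pump bottle and scoop where they are.

Things in the scene. Friction and masses are not known exactly. Their poses are not given: they have to be found in the camera images.
- tub: blue square open food tub, fixed to the ledge; inside 136 x 136 mm, outside 152 x 152 mm at the rim, floor 5 mm thick, rim 87 mm above the underside. Origin at the centre of its underside, z up, x and y square to its sides, x through the two lugs. Lid fully home: the lid's origin is 69 mm above the tub's, its x along the tub's x (either way round)
- tub_rim (a point): centre of the tub's mouth, level with the rim (inner edge bevelled 4.5 mm). Mid-wall on each side a round white sprung catch stands 4.5 mm into the mouth, centred 7 mm below the rim: the loose lid stops on these about 13 mm too high; a straight push of 12 to 18 N on the middle of the lid snaps it past, and they hold it down
- lug_far (a point): centre of the upper mouth of the 12 mm hole that runs straight down through the white lug (32 x 36 x 10 mm) on the tub's +x side, the one farther from the robot; 92 mm from the tub's axis, 83 mm above its underside
- lug_near (a point): the same point of the like lug on the tub's -x side, nearer the robot
- lid: loose orange square lid, about 180 g, starting right way up. Origin: centre of the underside of its plug (18 mm deep, widest 132 mm square); plate 152 x 152 mm from 18 to 24 mm above the origin; on its middle a blue bar handle along the lid's x, 64 mm long, 14 mm wide, top 48 mm above the origin. A tab (34 x 36 x 6 mm, level with the plate) stands out at +x and at -x
- lid_hole (a point): centre of the upper mouth of the 13 mm hole through the lid's +x tab; 92.5 mm from the lid's axis, 24 mm above its origin. With the lid home it lies over a lug's hole, the tab 4 mm above the lug
- lid_hole2 (a point): the same point of the like hole in the lid's -x tab
- pin_a: loose lock pin, 40 g: steel shank 8 mm diameter, 40 mm long, tapered tip; above it a red flange 26 mm diameter x 4 mm and a red round knob 18 mm diameter x 24 mm high (68 mm in all). Origin at the tip, z up towards the knob. Starts upright in the stand. Fully home its flange lies on the lid's tab, its origin 53 mm above the tub's
- pin_b: the second lock pin, just like pin_a
- stand: fixed wooden block 40 (x) x 90 (y) x 45 mm high with two upright holes, 25 mm either side of its middle along its y, in which the pins stand with their flanges on the block; origin at the centre of its underside, z up
- jar_a: square-bodied spice jar, amber body and red round cap; body 44 x 44 x 40 mm high, cap 24 mm diameter x 18 mm high on top (58 mm in all), about 110 g; origin at the centre of its underside, z up its axis, x and y square to the body's sides. Two to four of the jars are present in a run
- jar_b: square-bodied spice jar, terracotta body and green round cap; body 44 x 44 x 40 mm high, cap 24 mm diameter x 18 mm high on top (58 mm in all), about 110 g; origin at the centre of its underside, z up its axis, x and y square to the body's sides. Two to four of the jars are present in a run
- jar_c: square-bodied spice jar, yellow body and black round cap; body 44 x 44 x 40 mm high, cap 24 mm diameter x 18 mm high on top (58 mm in all), about 110 g; origin at the centre of its underside, z up its axis, x and y square to the body's sides. Two to four of the jars are present in a run
- jar_d: square-bodied spice jar, green glass body and white round cap; body 44 x 44 x 40 mm high, cap 24 mm diameter x 18 mm high on top (58 mm in all), about 110 g; origin at the centre of its underside, z up its axis, x and y square to the body's sides. Two to four of the jars are present in a run
- pot_lid: round aluminium pot lid, 130 mm diameter, 34 mm high, a bystander lying loose; origin at the centre of its underside
- saucer: white ceramic saucer, 132 mm diameter, 17 mm high, a bystander; origin at the centre of its underside
- bottle: clear pump bottle, 60 mm diameter, 163 mm high, a bystander; origin at the centre of its underside
- scoop: yellow plastic scoop, about 150 mm long, 30 mm high, a bystander; origin under the bowl end, handle towards its -x
Not all that is in view belongs to the job. What is shaped like the pin_b but pink is not meant. Leave any white look-alike of the pin_a alone.

How it is judged:
By the outcome, as a careful person would: the job done as asked, in the order asked, and still so for the second after the job is handed in, with the robot touching nothing.
Of jar_a, jar_b, jar_c, jar_d only 2 to 4 are there at a start; the rules pass over those that are not, and their reading is None.
At some moment in a run one of jar_a, jar_b, jar_c, jar_d, lid may be knocked a few centimetres aside while the robot is not near it.
It also fails if it takes over 208 s, if anything falls off the work surface, if the arm or the gripper's body presses on something with over 40 N, if the wrist force passes 120 N, or if a joint passes its speed limit or range.

## Working session

There is one attempt and no reset: what is moved stays moved. The work goes in short steps, Python scripts to look and compute and a shell command to move; the robot and the scene stay as the last step left them, time stands still between calls to the robot, and variables do not carry over. Pictures are saved under pics/ and viewed, at most 14 in all, crops included, and the job is handed in when it is done.

```bash
ls; mkdir -p pics; python3 - <<'E'
from bench import robot,capture,get_calibration
import cv2,numpy as np
s=robot.observe(); print(s)
for n in("scene","top","wrist"):
    print(n,get_calibration(n))
    im=capture(n)[:,:,::-1]; cv2.imwrite(f"pics/{n}0.png",im)
E
```

```text
pics
{'time_s': 0.0, 'joint_pos': array([-1.38313583e+00,  2.21238072e-01,  1.52759688e+00,  2.63860674e-05,
        1.39467184e+00, -1.26126650e-01]), 'joint_vel': array([-1.88899138e-03, -1.74205947e-04,  9.51020108e-04, -8.10955946e-04,
        7.77400063e-04, -7.06867596e-05]), 'joint_efforts': array([ 1.70484287e-03, -4.94609928e+01, -3.87372065e+01,  7.00226007e-02,
        5.71185176e-02, -1.24185590e-04]), 'position': array([ 0.19278972, -0.59388671,  0.22143737]), 'orientation': array([ 9.87717340e-01,  1.56248327e-01, -1.64608267e-05, -9.57014813e-04]), 'contact_force': array([-0.28890879, -1.34829276, -0.07140317]), 'moment': array([-0.01812386, -0.00018281,  0.04396853]), 'finger_force': 0.0, 'finger_gap': 0.9997726599726803}
scene {'vertical_fov': 47.46066362239256, 'cx': 311.1015722939695, 'cy': 197.58033355712465, 'R': array([[-0.88314302,  0.46891471,  0.01331925],
       [ 0.39167487,  0.75270233, -0.52917861],
       [-0.25816506, -0.46212358, -0.84840592]]), 't': array([ 0.50676008, -0.19702425,  1.32422627])}
top {'vertical_fov': 57.94581363170108, 'cx': 321.8788498271723, 'cy': 197.88356957656362, 'R': array([[ 0.01206941, -0.99985006,  0.01241721],
       [-0.98741204, -0.01387601, -0.15755923],
       [ 0.15770791, -0.01035926, -0.98743147]]), 't': array([-0.00544047,  0.59424819,  0.89787735])}
wrist {'vertical_fov': 65.58390491887812, 'cx': 317.9029054099175, 'cy': 197.30838235980016, 'T_tool_cam': array([[ 5.84008934e-05, -9.60841190e-01, -2.77099630e-01,
         7.49322647e-02],
       [ 9.99999845e-01, -9.74533661e-05,  5.48676635e-04,
         6.56852860e-04],
       [-5.54195403e-04, -2.77099619e-01,  9.60841035e-01,
        -1.62341714e-01],
       [ 0.00000000e+00,  0.00000000e+00,  0.00000000e+00,
         1.00000000e+00]])}
```

View pics/scene0.png

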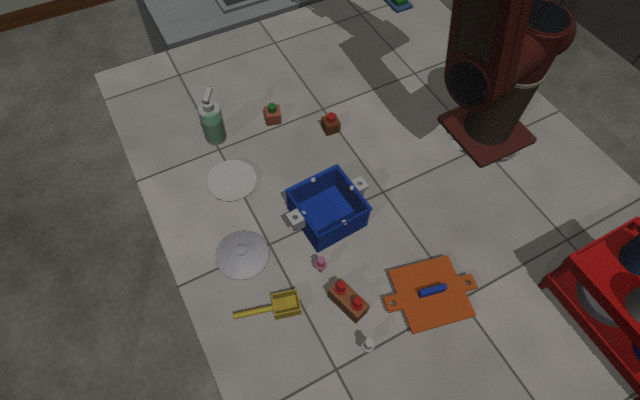

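View pics/top0.png

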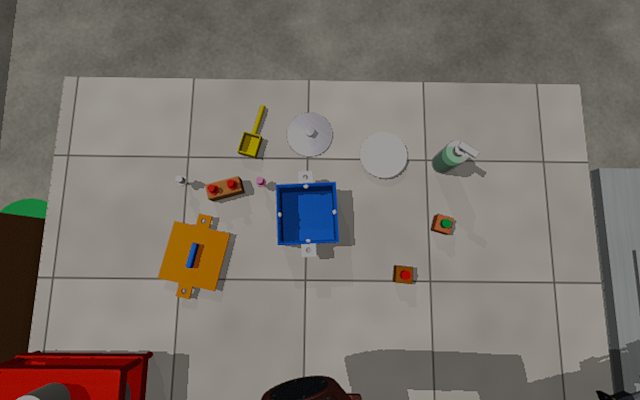

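Scene: two jars are present, amber/red-cap jar_a at top (404,275) and terracotta/green-cap jar_b at (443,225). The tub is at (307,213) and the lid at (196,255). The two red pins sit in the wooden stand at (212,189) and (232,184). The pink (260,181) and white (181,180) pins are look-alikes and don't match "red-headed, in the wooden stand". I'll write helpers and confirm with an enlarged crop.

```bash
cat > h.py <<'E'
from bench import robot,capture,get_calibration
import cv2,numpy as np
from scipy.spatial.transform import Rotation as R
def cam(n,s=None):
    c=get_calibration(n); f=200/np.tan(np.radians(c["vertical_fov"])/2)
    if n=="wrist":
        s=s or robot.observe(); T=np.eye(4);T[:3,:3]=R.from_quat(s["orientation"]).as_matrix();T[:3,3]=s["position"]
        W=T@c["T_tool_cam"]; Rm=W[:3,:3].T; t=-Rm@W[:3,3]
    else: Rm,t=c["R"],c["t"]
    return f,c["cx"],c["cy"],Rm,t
def p2w(C,uv,z):
    f,cx,cy,Rm,t=C; d=Rm.T@np.array([(uv[0]-cx)/f,(uv[1]-cy)/f,1]); o=-Rm.T@t
    return o+d*(z-o[2])/d[2]
def w2p(C,X):
    f,cx,cy,Rm,t=C; p=Rm@np.array(X)+t; return np.array([cx+f*p[0]/p[2],cy+f*p[1]/p[2]])
def tri(Ca,a,Cb,b):
    A=[];B=[]
    for (f,cx,cy,Rm,t),uv in((Ca,a),(Cb,b)):
        for k,c in((0,cx),(1,cy)):
            r=(uv[k]-c)/f; A.append(Rm[k]-r*Rm[2]);B.append(r*t[2]-t[k])
    return np.linalg.lstsq(np.array(A),np.array(B),rcond=None)[0]
def goto(x,y,z,yaw,pr=True):
    """shift (0.1 m) & turn (rev) in tool axes to a tool-down pose with tool x at heading yaw (deg)"""
    s=robot.observe(); Q=R.from_quat(s["orientation"])
    best=None
    for k in(0,180):
        T=R.from_euler("z",yaw+k,degrees=True)*R.from_euler("x",180,degrees=True)
        rv=(Q.inv()*T).as_rotvec()/(2*np.pi)
        if best is None or np.linalg.norm(rv)<np.linalg.norm(best): best=rv
    d=Q.inv().apply(np.array([x,y,z])-s["position"])*10
    print("goto turn",best.round(4),"shift",d.round(3)," n rows>=",int(np.ceil(max(np.linalg.norm(d)*100/41.7,np.linalg.norm(best)*360/7.16))))
def blobs(im,lo,hi,amin=20):
    h=cv2.cvtColor(im,cv2.COLOR_RGB2HSV)
    m=cv2.inRange(h,np.array(lo),np.array(hi)) if lo[0]<=hi[0] else cv2.inRange(h,np.array(lo),np.array((180,)+tuple(hi[1:])))|cv2.inRange(h,np.array((0,)+tuple(lo[1:])),np.array(hi))
    n,l,st,ce=cv2.connectedComponentsWithStats(m)
    return [(ce[i],st[i][4],l==i,st[i]) for i in range(1,n) if st[i][4]>=amin]
def st():
    s=robot.observe(); print("t",round(s["time_s"],2),"p",s["position"].round(4),"yaw",R.from_quat(s["orientation"]).as_matrix()[:2,0].round(3),"F",s["contact_force"].round(1),"gap",round(s["finger_gap"],3),"ff",round(s["finger_force"],1))
E
python3 - <<'E'
from h import *
C=cam("top");im=cv2.imread("pics/top0.png")
for n,uv,z in[("jar_a cap",(405,275),.058),("jar_b cap",(447,224),.058),("tub mouth",(307,213),.087),("lug far",(305,177),.083),("lug near",(308,251),.083),("lid handle",(193,255),.048),("lid hole +",(205,219),.024),("lid hole-",(183,292),.024),("pin1",(212,189),.073),("pin2",(232,184),.073),("pink",(260,181),.06),("white",(181,180),.06),("bottle",(447,165),.05),("potlid",(309,134),.02),("saucer",(384,156),.02)]:
    print(n,p2w(C,uv,z).round(3))
a=cv2.resize(im[160:305,150:290],None,fx=3.9,fy=3.9,interpolation=cv2.INTER_CUBIC)
cv2.imwrite("pics/crop0.png",a)
E
```

```text
jar_a cap [ 0.4   -0.208  0.058]
jar_b cap [ 0.529 -0.32   0.058]
tub mouth [0.549 0.039 0.087]
lug far [0.642 0.046 0.083]
lug near [0.456 0.035 0.083]
lid handle [0.443 0.328 0.048]
lid hole + [0.537 0.311 0.024]
lid hole- [0.349 0.355 0.024]
pin1 [0.609 0.282 0.073]
pin2 [0.623 0.232 0.073]
pink [0.634 0.163 0.06 ]
white [0.634 0.368 0.06 ]
bottle [ 0.687 -0.329  0.05 ]
potlid [0.777 0.04  0.02 ]
saucer [ 0.718 -0.167  0.02 ]
```

View pics/crop0.png

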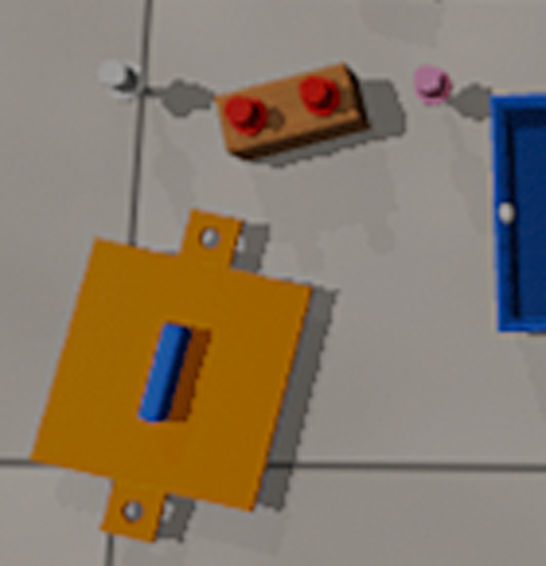

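Crop: the red-knobbed pins stand in the wooden block at crop (245,115) and (320,95). The white and pink ones stand free beside it, so the two red ones are pin_a and pin_b. Next I move to look at the jars from close by.

```bash
for i in 1 2 3; do python3 -m handwheel '0 0 0 0.86 -0.57 0 1;0 0 0 0.86 -0.57 0 1;0 0 0 0.86 -0.57 0 1'; done; python3 -m handwheel '0 0 0.05 0.86 -0.57 0 1;0 0 0.05 0.86 -0.57 0 1;0 0 0.05 0.86 -0.57 0 1;0 0 0.05 0.86 -0.57 0 1;0 0 0.05 0.86 -0.57 0 1;0 0 0.05 0.86 -0.57 0 1'
python3 - <<'E'
from h import *
st(); s=robot.observe(); im=capture("wrist"); cv2.imwrite("pics/w1.png",im[:,:,::-1])
E
```

```text
time_s: 0.4
position: [0.2589, -0.5106, 0.2217]
orientation: [0.988, 0.157, 0.001, -0.001]
contact_force: [0.5, -0.0, 0.2]
finger_gap: 1.001
finger_force: 0.0
time_s: 0.65
position: [0.3234, -0.4294, 0.2221]
orientation: [0.988, 0.157, 0.001, -0.001]
contact_force: [0.2, 0.1, 0.4]
finger_gap: 0.997
finger_force: 0.0
time_s: 0.9
position: [0.3874, -0.3486, 0.2223]
orientation: [0.988, 0.157, 0.0, -0.001]
contact_force: [0.2, -0.3, -0.1]
finger_gap: 1.0
finger_force: 0.0
time_s: 1.4
position: [0.4494, -0.2716, 0.2223]
orientation: [1.0, 0.001, -0.0, 0.0]
contact_force: [-0.4, -0.1, 0.0]
finger_gap: 1.0
finger_force: 0.0
t 1.4 p [ 0.4494 -0.2716  0.2223] yaw [1.    0.002] F [-0.4 -0.1  0. ] gap 1.0 ff 0.0
```

View pics/w1.png

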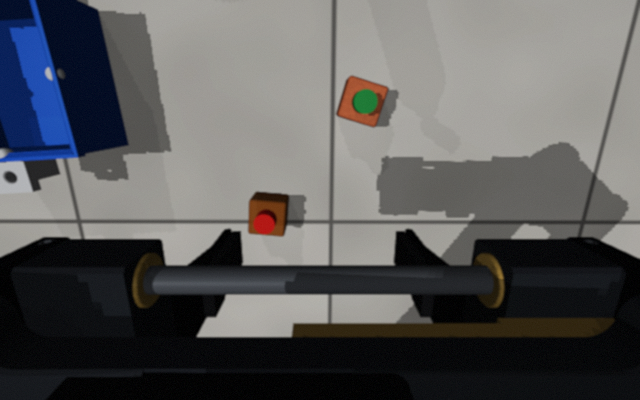

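Wrist: jar_b has its green cap at (365,101) and is rotated about 15-20°. jar_a has its red cap at (264,222) and is roughly square-on. The tub is on the left, with the near lug at (10,177).

```bash
cat >> h.py <<'E'
def jar(im,C,cap,name):
    lo,hi=cap
    b=max(blobs(im,lo,hi),key=lambda q:q[1]); c=p2w(C,b[0],.058)
    h=cv2.cvtColor(im,cv2.COLOR_RGB2HSV); u,v=b[0].astype(int)
    m=(h[:,:,1]>110)&(h[:,:,2]>40); n,l=cv2.connectedComponents(m.astype(np.uint8)); k=l[v,u]
    ys,xs=np.where(l==k); P=np.array([p2w(C,(x,y),.04)[:2] for x,y in zip(xs,ys)])
    r=cv2.minAreaRect((P*1000).astype(np.float32)); print(name,"cap",c.round(4),"px",b[0].round(1),"rect mm",np.round(r[0]),np.round(r[1]),round(r[2],1))
G=((50,120,40),(75,255,255)); RED=((172,150,60),(3,255,255))
E
python3 - <<'E'
from h import *
C=cam("wrist"); im=cv2.imread("pics/w1.png")[:,:,::-1].copy()
jar(im,C,G,"b");jar(im,C,RED,"a")
goto(.529,-.320,.1,0)
E
```

```text
b cap [ 0.5308 -0.3203  0.058 ] px [364.8 101.2] rect mm [ 531. -320.] [44. 42.] 73.5
a cap [ 0.4006 -0.2127  0.058 ] px [263.9 222.6] rect mm [ 404. -213.] [43. 50.] 83.1
goto turn [0.     0.0001 0.    ] shift [0.799 0.48  1.223]  n rows>= 4
```

```bash
python3 -m handwheel '0 0 0.046 0.82 0.485 0 1;0 0 0.046 0.82 0.485 0 1;0 0 0.046 0.82 0.485 0.5 1;0 0 0.046 0.82 0.485 1 1;0 0 0.046 0.82 0.485 1 1;0 0 0.046 0.82 0.485 1 1' && python3 -m handwheel '0 0 0 0 0 0.3 1;0 0 0 0 0 0.6 1;0 0 0 0 0 0.85 1;0 0 0 0 0 1 1;0 0 0 0 0 1 1' && python3 -m handwheel '0 0 0 0 0 0.04 0.3;0 0 0 0 0 0.04 0.3;0 0 0 0 0 0.04 0.3;0 0 0 0 0 0.04 0.3;0 0 0 0 0 0.04 0.3;0 0 0 0 0 0.04 0.3;0 0 0 0 0 0.04 0.3;0 0 0 0 0 0.04 0.3' 20
```

```text
time_s: 1.95
position: [0.5273, -0.3188, 0.1156]
orientation: [0.989, -0.145, -0.005, -0.003]
contact_force: [-1.0, -0.2, -0.4]
finger_gap: 0.998
finger_force: 0.0
time_s: 2.37
position: [0.5294, -0.3197, 0.0202]
orientation: [0.989, -0.145, -0.002, -0.001]
contact_force: [-0.9, 0.4, -1.1]
finger_gap: 0.999
finger_force: 0.0
time_s: 3.03
position: [0.5319, -0.3199, 0.0189]
orientation: [0.99, -0.144, 0.0, 0.0]
contact_force: [-0.6, -1.1, 2.4]
finger_gap: 0.502
finger_force: 20.0
```

```bash
python3 -m handwheel '0 0 0 0 0 -1 0.3;0 0 0 0 0 -1 0.3;0 0 0 0 0 -1 0.3;0 0 0 0 0 -1 0.3' && python3 -m handwheel '0 0 0 -0.76 -1 -0.4 0.3;0 0 0 -0.76 -1 -0.4 0.3;0 0 0 -0.76 -1 -0.4 0.3;0 0 0 -0.76 -1 -0.4 0.3' && python3 -m handwheel '0 0 0 -0.76 -1 -0.4 0.3;0 0 0 -0.76 -1 -0.4 0.3;0 0 0 -0.76 -1 -0.4 0.3;0 0 0 -0.76 -1 -0.4 0.3' && python3 -m handwheel '0 0 -0.055 -0.76 -1 -0.4 0.3;0 0 -0.055 -0.76 -1 -0.4 0.3;0 0 -0.055 -0.76 -1 -0.4 0.3;0 0 -0.055 -0.76 -1 -0.4 0.3;0 0 -0.055 -0.76 -1 -0.4 0.3'
python3 - <<'E'
from h import *
st(); im=capture("wrist"); cv2.imwrite("pics/w2.png",im[:,:,::-1]); st()
E
```

```text
time_s: 3.37
position: [0.5349, -0.3223, 0.1249]
orientation: [0.99, -0.144, 0.004, 0.003]
contact_force: [1.0, -1.7, -0.6]
finger_gap: 0.504
finger_force: 20.0
time_s: 3.7
position: [0.4853, -0.1975, 0.1582]
orientation: [0.99, -0.143, -0.001, -0.001]
contact_force: [1.0, -0.3, -1.2]
finger_gap: 0.505
finger_force: 20.0
time_s: 4.03
position: [0.4414, -0.0806, 0.199]
orientation: [0.99, -0.143, -0.0, -0.001]
contact_force: [1.1, 0.0, -0.4]
finger_gap: 0.502
finger_force: 20.0
time_s: 4.45
position: [0.3986, 0.0343, 0.2388]
orientation: [1.0, 0.03, 0.001, 0.0]
contact_force: [0.0, -1.0, -2.1]
finger_gap: 0.503
finger_force: 20.0
t 4.45 p [0.3986 0.0343 0.2388] yaw [0.998 0.06 ] F [ 0.  -1.  -2.1] gap 0.503 ff 20.0
t 4.5 p [0.3988 0.0329 0.2381] yaw [0.998 0.058] F [ 0.4 -0.6 -1.1] gap 0.501 ff 20.0
```

View pics/w2.png

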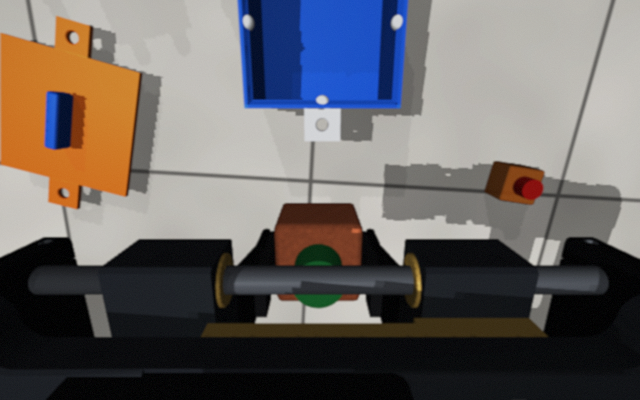

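Wrist: the tub's near lug hole is at (321,125), with catches at (248,22), (397,22) and (321,99). The lid is at left, with its handle at (59,120) and holes at (72,38) and (64,193). jar_a is still near (528,188).

```bash
python3 - <<'E'
from h import *
C=cam("wrist"); 
for uv,z in[((248.5,22),.080),((396.5,22),.080),((321.5,125),.083)]: print(p2w(C,uv,z).round(4))
for uv in((243,106),(402,107)): print("cor",p2w(C,uv,.087).round(4))
print("lid",[p2w(C,uv,z).round(4) for uv,z in(((72,38),.024),((64,193),.024))])
T=cam("top"); im=capture("top"); cv2.imwrite("pics/top1.png",im[:,:,::-1])
g=cv2.cvtColor(im,cv2.COLOR_RGB2HSV); b=blobs(im,(105,150,70),(125,255,255),500)
for q in b:
  print(q[0],q[1])
# tub: grab catches in the top picture: bright low-sat blobs inside tub area
sub=((g[:,:,1]<60)&(g[:,:,2]>120)).astype(np.uint8); n,l,s_,ce=cv2.connectedComponentsWithStats(sub)
for i in range(1,n):
  if 3<s_[i][4]<60 and 265<ce[i][0]<350 and 165<ce[i][1]<260: print(ce[i].round(1),s_[i][4],p2w(T,ce[i],.08).round(4))
for uv in((305,177),(308,251)): print(p2w(T,uv,.083).round(4))
a=im[160:270,255:365]; cv2.imwrite("pics/crop1.png",cv2.resize(a[:,:,::-1],None,fx=5,fy=5,interpolation=cv2.INTER_CUBIC))
E
```

```text
[0.5463 0.1045 0.08  ]
[ 0.5542 -0.032   0.08  ]
[0.4577 0.0316 0.083 ]
cor [0.4714 0.1086 0.087 ]
cor [ 0.4794 -0.0453  0.087 ]
lid [array([0.5319, 0.3099, 0.024 ]), array([0.3529, 0.3483, 0.024 ])]
[307.59314775 214.68797797] 3269
[305.2 185.9] 12 [0.6192 0.0454 0.08  ]
[333.9 211.2] 12 [ 0.5557 -0.028   0.08  ]
[279. 214.] 11 [0.5467 0.1095 0.08  ]
[307.7 240. ] 13 [0.4829 0.0365 0.08  ]
[0.6416 0.0462 0.083 ]
[0.4559 0.0352 0.083 ]
```

View pics/crop1.png

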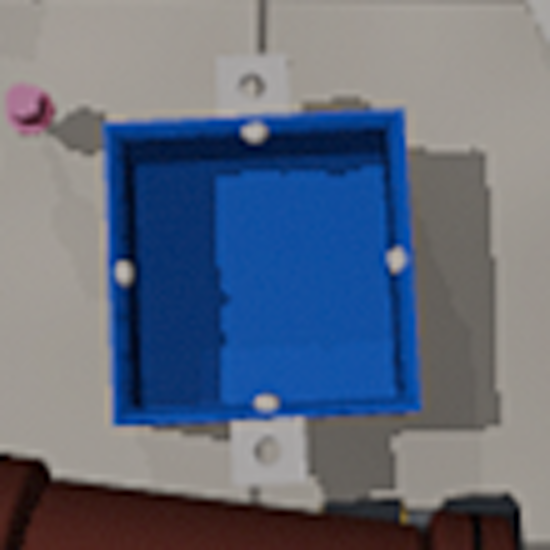

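```bash
python3 - <<'E'
from h import *
goto(.583,.040,.0245,3.4);st()
E
```

```text
goto turn [ 0.0001  0.0001 -0.0005] shift [1.845 0.024 2.131]  n rows>= 7
t 4.55 p [0.3988 0.0322 0.2377] yaw [0.998 0.056] F [ 0.9 -0.1 -1.2] gap 0.505 ff 20.0
```

```bash
python3 -m handwheel '0 0 0 0.92 0.01 0 0.3;0 0 0 0.92 0.01 0 0.3;0 0 0 0.92 0.01 0 0.3;0 0 0 0.92 0.01 0 0.3' && python3 -m handwheel '0 0 0 0.92 0.01 0.2 0.3;0 0 0 0.92 0.01 0.7 0.3;0 0 0 0.92 0.01 1 0.3;0 0 0 0.92 0.01 1 0.3;0 0 0 0.92 0.01 1 0.3;0 0 0 0.92 0.01 1 0.3;0 0 0 0.92 0.01 1 0.3;0 0 0 0.92 0.01 1 0.3' 
python3 - <<'E'
from h import *
goto(.583,.040,.0245,3.4);st()
E
```

```text
time_s: 4.88
position: [0.4922, 0.0349, 0.2359]
orientation: [1.0, 0.027, -0.002, 0.0]
contact_force: [-1.1, -0.2, -2.7]
finger_gap: 0.502
finger_force: 20.0
time_s: 5.55
position: [0.5835, 0.0403, 0.141]
orientation: [1.0, 0.028, 0.002, 0.0]
contact_force: [-0.4, -0.4, -1.4]
finger_gap: 0.51
finger_force: 20.0
goto turn [ 0.0001 -0.0005 -0.0006] shift [-0.009  0.003  1.165]  n rows>= 3
t 5.55 p [0.5835 0.0403 0.141 ] yaw [0.998 0.055] F [-0.4 -0.4 -1.4] gap 0.51 ff 20.0
```

```bash
python3 -m handwheel '0 0 0 -0.01 0 0.3 0.3;0 0 0 -0.01 0 0.6 0.3;0 0 0 -0.01 0 0.9 0.3;0 0 0 -0.01 0 1 0.3;0 0 0 -0.01 0 1 0.3;0 0 0 -0.01 0 1 0.3' && python3 -m handwheel '0 0 0 0 0 0.09 0.3;0 0 0 0 0 0.16 0.3;0 0 0 0 0 0.16 0.3;0 0 0 0 0 0.16 0.3;0 0 0 0 0 0.16 0.3' && python3 -m handwheel '0 0 0 0 0 0 0.6;0 0 0 0 0 0 0.75;0 0 0 0 0 0 0.75;0 0 0 0 0 0 0.75;0 0 0 0 0 0 0.75'
```

```text
time_s: 6.05
position: [0.5824, 0.0408, 0.0402]
orientation: [1.0, 0.028, 0.001, 0.0]
contact_force: [0.6, 0.1, -0.2]
finger_gap: 0.505
finger_force: 20.0
time_s: 6.47
position: [0.5826, 0.0409, 0.0235]
orientation: [1.0, 0.028, 0.001, 0.0]
contact_force: [1.3, -0.7, 1.9]
finger_gap: 0.505
finger_force: 20.0
time_s: 6.88
position: [0.5813, 0.041, 0.0223]
orientation: [1.0, 0.028, -0.0, -0.0]
contact_force: [0.4, 0.2, -0.0]
finger_gap: 0.729
finger_force: 0.0
```

Released. I lift and go look at jar_a at about (0.40,-0.21).

```bash
python3 -m handwheel '0 0 0 0 0 -0.4 0.75;0 0 0 0 0 -1 0.75;0 0 0 0 0 -1 0.75;0 0 0 0 0 -1 1' && python3 -m handwheel '0 0 0 -0.3 0.5 -1 1;0 0 0 -0.6 0.9 -1 1;0 0 0 -0.9 0.9 -1 1;0 0 0 -0.9 0.9 -1 1' && python3 -m handwheel '0 0 0 -0.95 0.95 0 1;0 0 0 -0.95 0.95 0 1;0 0 0 -0.95 0.95 0 1;0 0 0 -0.95 0.95 0 1;0 0 0 -0.95 0.95 0 1;0 0 0 -0.95 0.95 0 1;0 0 0 -0.95 0.95 0 1'
python3 - <<'E'
from h import *
st(); C=cam("wrist"); im=capture("wrist"); cv2.imwrite("pics/w3.png",im[:,:,::-1]); 
jar(im,C,RED,"a"); im=capture("top"); cv2.imwrite("pics/top2.png",im[:,:,::-1]); jar(im,cam("top"),RED,"?")
for b in blobs(im,*RED,5): print(b[0],b[1],p2w(cam("top"),b[0],.058))
E
```

```text
time_s: 7.22
position: [0.5858, 0.0407, 0.1289]
orientation: [1.0, 0.028, 0.005, 0.0]
contact_force: [0.8, -0.0, 0.5]
finger_gap: 0.773
finger_force: 0.0
time_s: 7.55
position: [0.4965, -0.0541, 0.2221]
orientation: [1.0, 0.028, -0.0, -0.0]
contact_force: [-0.6, -0.6, -0.2]
finger_gap: 0.975
finger_force: 0.0
time_s: 8.13
position: [0.4086, -0.1528, 0.2216]
orientation: [1.0, 0.028, -0.0, -0.0]
contact_force: [0.5, 0.0, -0.1]
finger_gap: 1.0
finger_force: 0.0
t 8.13 p [ 0.4086 -0.1528  0.2216] yaw [0.998 0.057] F [ 0.5  0.  -0.1] gap 1.0 ff 0.0
a cap [ 0.4009 -0.2105  0.058 ] px [369.7 190.3] rect mm [ 402. -210.] [46. 47.] 84.5
? cap [0.1572 0.5923 0.058 ] px [ 71.7 375.1] rect mm [338. 619.] [530. 365.] 8.6
[231.48529412 184.13235294] 68 [0.62535153 0.23729038 0.058     ]
[212.64705882 189.22058824] 68 [0.61124866 0.28516004 0.058     ]
[443.21052632 238.        ] 19 [ 0.4932455  -0.30837649  0.058     ]
[449.90909091 241.72727273] 11 [ 0.48400772 -0.32512619  0.058     ]
[459.77777778 250.88888889] 9 [ 0.46120452 -0.3492713   0.058     ]
[464.54545455 252.72727273] 11 [ 0.45673519
[... 959 characters left out ...]
769] 13 [ 0.37654328 -0.48216848  0.058     ]
[519.         286.33333333] 6 [ 0.37510964 -0.4940804   0.058     ]
[529.7037037  290.51851852] 27 [ 0.36519529 -0.52027464  0.058     ]
[502.2 288.3] 10 [ 0.36984312 -0.45141618  0.058     ]
[508.66666667 294.5       ] 6 [ 0.35494323 -0.46664176  0.058     ]
[536.54545455 296.09090909] 11 [ 0.3518386  -0.53640066  0.058     ]
[455.28571429 325.28571429] 7 [ 0.27994152 -0.3294188   0.058     ]
[477.83333333 332.83333333] 6 [ 0.26272818 -0.38414876  0.058     ]
[475.2 338.6] 5 [ 0.24917399 -0.37691279  0.058     ]
[490.42857143 340.        ] 7 [ 0.24625796 -0.41418012  0.058     ]
[ 71.72753021 375.14992447] 5296 [0.15718422 0.59233094 0.058     ]
```

View pics/w3.png

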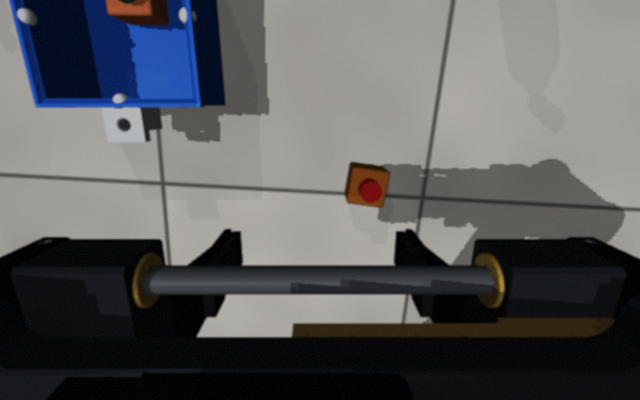

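Wrist: jar_a cap is at (370,190), and jar_b stands in the tub. Next I grasp jar_a.

```bash
python3 - <<'E'
from h import *
st();goto(.401,-.211,.019,-5)
E
```

```text
t 8.23 p [ 0.4088 -0.1525  0.2217] yaw [0.998 0.058] F [-0.1 -1.1 -0. ] gap 1.001 ff 0.0
goto turn [-0.0001  0.0001  0.0231] shift [-0.111  0.581  2.027]  n rows>= 6
```

```bash
python3 -m handwheel '0 0 0.023 -0.11 0.58 0.2 1;0 0 0.023 -0.11 0.58 0.6 1;0 0 0.023 -0.11 0.58 1 1;0 0 0.023 -0.11 0.58 1 1;0 0 0.023 -0.11 0.58 1 1' && python3 -m handwheel '0 0 0 0 0 0.3 1;0 0 0 0 0 0.6 1;0 0 0 0 0 0.9 1;0 0 0 0 0 1 1;0 0 0 0 0 1 1' && python3 -m handwheel '0 0 0 0 0 0.03 0.3;0 0 0 0 0 0.03 0.3;0 0 0 0 0 0.03 0.3;0 0 0 0 0 0.03 0.3;0 0 0 0 0 0.03 0.3;0 0 0 0 0 0.03 0.3;0 0 0 0 0 0.03 0.3;0 0 0 0 0 0.03 0.3' 20 && python3 -m handwheel '0 0 0 0 0 -1 0.3;0 0 0 0 0 -1 0.3;0 0 0 0 0 -1 0.3;0 0 0 0 0 -1 0.3;0 0 0 0 0 -1 0.3'
python3 - <<'E'
from h import *
st();goto(.517,.036,.0245,3.4)
E
```

```text
time_s: 8.65
position: [0.3986, -0.2096, 0.1188]
orientation: [0.999, -0.044, -0.003, -0.002]
contact_force: [0.3, 0.3, 0.2]
finger_gap: 0.997
finger_force: 0.0
time_s: 9.07
position: [0.4001, -0.2107, 0.0214]
orientation: [0.999, -0.043, -0.001, -0.001]
contact_force: [-1.3, 0.2, -0.1]
finger_gap: 1.003
finger_force: 0.0
time_s: 9.73
position: [0.4005, -0.2121, 0.0192]
orientation: [0.999, -0.044, 0.0, 0.0]
contact_force: [-0.4, 1.0, 3.6]
finger_gap: 0.505
finger_force: 20.0
time_s: 10.15
position: [0.4009, -0.2125, 0.1197]
orientation: [0.999, -0.044, 0.001, 0.001]
contact_force: [-0.4, 0.3, -1.7]
finger_gap: 0.505
finger_force: 20.0
t 10.15 p [ 0.4009 -0.2125  0.1197] yaw [ 0.996 -0.088] F [-0.4  0.3 -1.7] gap 0.505 ff 20.0
goto turn [ 0.0002 -0.0003 -0.0235] shift [ 0.935 -2.579  0.951]  n rows>= 7
```

```bash
python3 -m handwheel '0 0 0 0 0 -0.4 0.3;0 0 0 0.31 -0.86 -0.8 0.3;0 0 0 0.31 -0.86 -0.8 0.3;0 0 0 0.31 -0.86 -0.8 0.3;0 0 0 0.31 -0.86 -0.8 0.3' && python3 -m handwheel '0 0 0 0.31 -0.86 0 0.3;0 0 0 0.31 -0.86 0 0.3;0 0 0 0.31 -0.86 0 0.3;0 0 0 0.31 -0.86 0 0.3' && python3 -m handwheel '0 0 -0.0235 0.31 -0.86 0 0.3;0 0 -0.0235 0.31 -0.86 0 0.3;0 0 -0.0235 0.31 -0.86 0 0.3;0 0 -0.0235 0.31 -0.86 0 0.3;0 0 -0.0235 0.31 -0.86 0 0.3;0 0 -0.0235 0.31 -0.86 0 0.3;0 0 -0.0235 0.31 -0.86 0 0.3'
python3 - <<'E'
from h import *
st();goto(.516,.036,.0245,3.4)
E
```

```text
time_s: 10.57
position: [0.4398, -0.1266, 0.1988]
orientation: [0.999, -0.043, 0.0, -0.001]
contact_force: [0.1, 0.3, -1.2]
finger_gap: 0.502
finger_force: 20.0
time_s: 10.9
position: [0.4764, -0.0444, 0.1963]
orientation: [0.999, -0.042, -0.002, -0.001]
contact_force: [-0.4, 0.2, -1.7]
finger_gap: 0.505
finger_force: 20.0
time_s: 11.48
position: [0.5151, 0.0351, 0.1984]
orientation: [1.0, 0.029, -0.001, 0.0]
contact_force: [0.1, -0.1, -1.2]
finger_gap: 0.501
finger_force: 20.0
t 11.48 p [0.5151 0.0351 0.1984] yaw [0.998 0.057] F [ 0.1 -0.1 -1.2] gap 0.501 ff 20.0
goto turn [ 0.0001  0.0002 -0.0003] shift [ 0.012 -0.01   1.739]  n rows>= 5
```

```bash
python3 -m handwheel '0 0 0 0 0 0.3 0.3;0 0 0 0 0 0.6 0.3;0 0 0 0 0 0.9 0.3;0 0 0 0 0 1 0.3;0 0 0 0 0 1 0.3;0 0 0 0 0 1 0.3' && python3 -m handwheel '0 0 0 0 0 0.25 0.3;0 0 0 0 0 0.5 0.3;0 0 0 0 0 0.66 0.3;0 0 0 0 0 0.73 0.3;0 0 0 0 0 0.73 0.3;0 0 0 0 0 0.73 0.3;0 0 0 0 0 0.73 0.3' && python3 -m handwheel '0 0 0 0 0 0 0.6;0 0 0 0 0 0 0.75;0 0 0 0 0 0 0.75;0 0 0 0 0 0 0.75;0 0 0 0 0 0 0.75' && python3 -m handwheel '0 0 0 0 0 -0.4 0.75;0 0 0 0 0 -1 0.75;0 0 0 0 0 -1 0.75;0 0 0 0 0 -1 0.75;0 0 0 0 0 -1 0.75'
```

```text
time_s: 11.98
position: [0.5158, 0.036, 0.0995]
orientation: [1.0, 0.029, -0.0, 0.0]
contact_force: [0.6, -0.5, -0.3]
finger_gap: 0.506
finger_force: 20.0
time_s: 12.57
position: [0.5177, 0.0365, 0.0282]
orientation: [1.0, 0.03, 0.002, 0.0]
contact_force: [-0.4, -0.2, -0.7]
finger_gap: 0.503
finger_force: 20.0
time_s: 12.98
position: [0.516, 0.0367, 0.0263]
orientation: [1.0, 0.03, 0.0, 0.0]
contact_force: [0.7, 0.3, -0.4]
finger_gap: 0.732
finger_force: 0.0
time_s: 13.4
position: [0.5169, 0.0367, 0.1276]
orientation: [1.0, 0.03, 0.002, 0.0]
contact_force: [0.2, 0.9, -0.8]
finger_gap: 0.75
finger_force: 0.0
```

```bash
python3 -m handwheel '0 0 0 0 0 -0.5 0.75;0 0 0 -0.5 -0.7 -0.9 0.75;0 0 0 -0.5 -0.7 -0.9 0.75;0 0 0 -0.5 -0.7 -0.9 0.75;0 0 0 -0.5 -0.7 -0.9 0.75' && python3 -m handwheel '0 0 0 -0.6 -0.7 -0.6 0.75;0 0 0 -0.6 -0.7 -0.6 0.75;0 0 0 -0.6 -0.7 -0.6 0.75;0 0 0 -0.6 -0.7 -0.6 0.75;0 0 0 -0.6 -0.7 -0.6 0.75;0 0 0 -0.6 -0.7 -0.6 0.75;0 0 0 -0.6 -0.7 -0.6 0.75;0 0 0 -0.6 -0.7 -0.6 0.75;0 0 0 -0.6 -0.7 -0.6 0.75'
python3 - <<'E'
from h import *
st(); s=robot.observe(); im=capture("wrist"); cv2.imwrite("pics/w4.png",im[:,:,::-1]); np.save("w4.npy",np.r_[s["position"],s["orientation"]]); st()
E
```

```text
time_s: 13.82
position: [0.4607, 0.1056, 0.2167]
orientation: [1.0, 0.031, 0.001, -0.0]
contact_force: [-0.1, -0.3, -0.1]
finger_gap: 0.748
finger_force: 0.0
time_s: 14.57
position: [0.3978, 0.1692, 0.2748]
orientation: [1.0, 0.029, -0.001, 0.0]
contact_force: [0.1, 0.3, 0.7]
finger_gap: 0.751
finger_force: 0.0
t 14.57 p [0.3978 0.1692 0.2748] yaw [0.998 0.058] F [0.1 0.3 0.7] gap 0.751 ff 0.0
t 14.62 p [0.3978 0.1693 0.2751] yaw [0.998 0.058] F [-0.8  0.8 -0.1] gap 0.75 ff 0.0
```

View pics/w4.png

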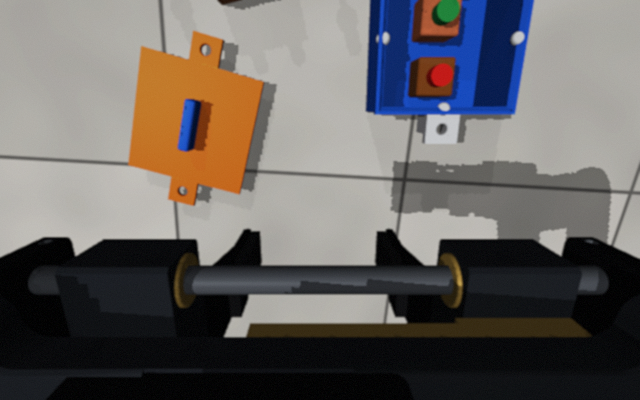

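Wrist: both jars stand in the tub with caps at (448,9) and (441,75). The lid has its handle at (189,125) and its holes at about (206,49) and (183,190). The near lug hole is at (442,128), and the catches are at (385,38), (518,38) and (444,106).

```bash
cat >> h.py <<'E'
def lidpose(im,C,z0=0.0):
    h=cv2.cvtColor(im,cv2.COLOR_RGB2HSV)
    m=cv2.inRange(h,(8,170,90),(22,255,255)); n,l,s_,c_=cv2.connectedComponentsWithStats(m); k=1+np.argmax(s_[1:,4])
    m=(l==k).astype(np.uint8); cs,hi=cv2.findContours(m,cv2.RETR_CCOMP,cv2.CHAIN_APPROX_NONE)
    H=[]
    for c,q in zip(cs,hi[0]):
        a=cv2.contourArea(c)
        if q[3]>=0 and a>15:
            M=cv2.moments(c); uv=(M["m10"]/M["m00"],M["m01"]/M["m00"]); H.append((a,uv)); print(" hole",round(a),np.round(uv,1),p2w(C,uv,z0+.024).round(4))
    o=max([c for c in cs],key=cv2.contourArea)
    P=np.array([p2w(C,p[0],z0+.024)[:2] for p in o])
    r=cv2.minAreaRect((P*1000).astype(np.float32)); print(" rect",np.round(r[0],1),np.round(r[1],1),round(r[2],1))
E
python3 - <<'E'
from h import *
v=np.load("w4.npy");s=dict(position=v[:3],orientation=v[3:]);C=cam("wrist",s);im=cv2.imread("pics/w4.png")[:,:,::-1].copy()
lidpose(im,C); print("holes by eye",p2w(C,(205.5,49),.024),p2w(C,(182.5,190),.024))
g=cv2.cvtColor(im,cv2.COLOR_RGB2HSV)
sub=((g[:,:,1]<60)&(g[:,:,2]>150)).astype(np.uint8); n,l,s_,ce=cv2.connectedComponentsWithStats(sub)
for i in range(1,n):
  if 20<s_[i][4]<1500 and 360<ce[i][0]<540 and ce[i][1]<150: print(ce[i].round(1),s_[i],p2w(C,ce[i],.08).round(4))
print("lug",p2w(C,(442,128),.083))
print("rimcorners",p2w(C,(370,111),.087),p2w(C,(515,115),.087))
a=im[0:220,100:280];cv2.imwrite("pics/crop2.png",cv2.resize(a[:,:,::-1],None,fx=2.7,fy=2.7,interpolation=cv2.INTER_CUBIC))
E
```

```text
hole 82 [182.8 190.1] [0.3529 0.3514 0.024 ]
 hole 1027 [188.5 124.5] [0.4418 0.3386 0.024 ]
 hole 123 [205.7  49.6] [0.5323 0.3125 0.024 ]
 rect [442.  332.1] [151.1 217. ] 77.7
holes by eye [0.53303912 0.31270065 0.024     ] [0.35313069 0.35185481 0.024     ]
[385.2  37.2] [383  32   6  11  53] [0.5471 0.1064 0.08  ]
[518.   37.1] [513  32  11  12 103] [ 0.5552 -0.0317  0.08  ]
[443.9 106.3] [439 103  11   8  67] [0.4821 0.0336 0.08  ]
lug [0.45889687 0.032847   0.083     ]
rimcorners [0.47244034 0.11562161 0.087     ] [ 0.47742836 -0.04275862  0.087     ]
```

```bash
python3 - <<'E'
from h import *
st();goto(.4425,.332,.127,-12.3)
E
```

```text
t 14.62 p [0.3978 0.1693 0.2751] yaw [0.998 0.058] F [-0.8  0.8 -0.1] gap 0.75 ff 0.0
goto turn [0.0001 0.0002 0.0434] shift [ 0.543 -1.599  1.48 ]  n rows>= 6
```

```bash
python3 -m handwheel '0 0 0 0.27 -0.8 0.5 0.75;0 0 0 0.27 -0.8 0.5 0.75;0 0 0 0.27 -0.8 0.5 0.75;0 0 0 0.27 -0.8 0.5 0.75' && python3 -m handwheel '0 0 0.0433 0.27 -0.8 0.8 0.75;0 0 0.0433 0.27 -0.8 0.8 0.75;0 0 0.0433 0.27 -0.8 0.8 0.75;0 0 0.0433 0.27 -0.8 0.8 0.6;0 0 0.0433 0.27 -0.8 0.8 0.6;0 0 0.0433 0.27 -0.8 0.8 0.6;0 0 0.0433 0.27 -0.8 0.8 0.6'
python3 - <<'E'
from h import *
st();goto(.4425,.332,.027,-12.3)
C=cam("wrist"); im=capture("wrist");cv2.imwrite("pics/w5.png",im[:,:,::-1]); lidpose(im,C)
E
```

```text
time_s: 14.95
position: [0.4188, 0.2526, 0.2229]
orientation: [1.0, 0.031, -0.002, 0.001]
contact_force: [-1.0, 0.1, -0.8]
finger_gap: 0.744
finger_force: 0.0
time_s: 15.53
position: [0.4433, 0.3322, 0.1481]
orientation: [0.994, -0.106, 0.001, -0.001]
contact_force: [0.1, -0.5, 0.2]
finger_gap: 0.61
finger_force: 0.0
t 15.53 p [0.4433 0.3322 0.1481] yaw [ 0.977 -0.212] F [ 0.1 -0.5  0.2] gap 0.61 ff 0.0
goto turn [-0.0003 -0.0004  0.0002] shift [-0.01   0.006  1.211]  n rows>= 3
 hole 1364 [316.4 195.2] [0.4387 0.3336 0.024 ]
 hole 220 [316.2  89.4] [0.5325 0.3134 0.024 ]
 rect [457.  329.4] [150.8 185.9] 77.8
```

```bash
python3 -m handwheel '0 0 0 -0.01 -0.005 0.3 0.6;0 0 0 -0.01 -0.005 0.6 0.6;0 0 0 -0.01 -0.005 0.9 0.5;0 0 0 -0.01 -0.005 1 0.5;0 0 0 -0.01 -0.005 1 0.5' && python3 -m handwheel '0 0 0 0 0 0.12 0.5;0 0 0 0 0 0.2 0.5;0 0 0 0 0 0.2 0.5;0 0 0 0 0 0.2 0;0 0 0 0 0 0.2 0;0 0 0 0 0 0.2 0;0 0 0 0 0 0.2 0;0 0 0 0 0 0.2 0;0 0 0 0 0 0.2 0;0 0 0 0 0 0.2 0' 30
python3 - <<'E'
from h import *
st()
E
```

```text
time_s: 16.0
position: [0.4396, 0.332, 0.0443]
orientation: [0.994, -0.106, -0.002, 0.001]
contact_force: [-0.4, -0.4, -0.7]
finger_gap: 0.514
finger_force: 0.0
time_s: 16.83
position: [0.4414, 0.3338, 0.0264]
orientation: [0.994, -0.106, 0.0, -0.0]
contact_force: [0.4, -0.0, 2.8]
finger_gap: 0.153
finger_force: 30.0
t 16.83 p [0.4414 0.3338 0.0264] yaw [ 0.977 -0.211] F [ 0.4 -0.   2.8] gap 0.153 ff 30.0
```

```bash
python3 -m handwheel '0 0 0 0 0 -0.2 0;0 0 0 0 0 -0.5 0;0 0 0 0 0 -0.8 0;0 0 0 0 0 -1 0;0 0 0 0 0 -1 0' && python3 -m handwheel '0 0 0 0.15 0.2 -0.6 0;0 0 0 0.4 0.55 -0.8 0;0 0 0 0.56 0.88 -0.8 0;0 0 0 0.56 0.88 -0.8 0;0 0 0 0.56 0.88 -0.8 0' && python3 -m handwheel '0 0 0 0.28 0.44 0 0;0 0 0 0.56 0.88 0 0;0 0 0 0.56 0.88 0 0;0 0 0 0.56 0.88 0 0' && python3 -m handwheel '0 0 -0.01 0.28 0.44 0 0;0 0 -0.0434 0.56 0.88 0 0;0 0 -0.0434 0.56 0.88 0 0;0 0 -0.0434 0.56 0.88 0 0;0 0 -0.0434 0.56 0.88 0 0;0 0 -0.0434 0.56 0.88 0 0;0 0 -0.0434 0.56 0.88 0 0;0 0 -0.0434 0.56 0.88 0 0'
python3 - <<'E'
from h import *
st();C=cam("wrist"); im=capture("wrist");cv2.imwrite("pics/w6.png",im[:,:,::-1]); lidpose(im,C,robot.observe()["position"][2]-.0264)
goto(.551,.038,.11,3.4)
E
```

```text
time_s: 17.25
position: [0.4441, 0.3353, 0.1311]
orientation: [0.994, -0.106, 0.004, -0.002]
contact_force: [1.0, 0.2, -0.7]
finger_gap: 0.158
finger_force: 30.0
time_s: 17.67
position: [0.4789, 0.2328, 0.2064]
orientation: [0.994, -0.108, 0.001, 0.0]
contact_force: [0.5, 0.1, -1.7]
finger_gap: 0.155
finger_force: 30.0
time_s: 18.0
position: [0.5138, 0.1348, 0.204]
orientation: [0.994, -0.108, -0.001, 0.001]
contact_force: [0.7, 0.6, -1.0]
finger_gap: 0.16
finger_force: 30.0
time_s: 18.67
position: [0.5491, 0.0416, 0.2056]
orientation: [1.0, 0.031, -0.0, -0.0]
contact_force: [0.5, 0.2, -2.4]
finger_gap: 0.16
finger_force: 30.0
t 18.67 p [0.5491 0.0416 0.2056] yaw [0.998 0.061] F [ 0.5  0.2 -2.4] gap 0.16 ff 30.0
 hole 655 [317.8  70.4] [0.6419 0.0463 0.2034]
 rect [602.   44.1] [114.1 152. ] 3.7
goto turn [-0.      0.0001  0.0003] shift [0.015 0.035 0.958]  n rows>= 3
```

View pics/w6.png

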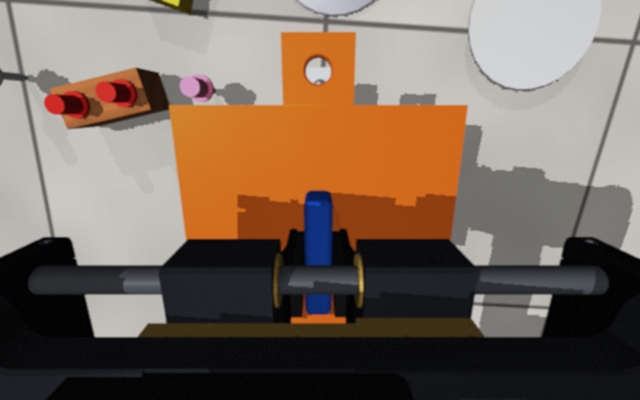

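Wrist: the lid is held level and square with its far hole at (318,70). I shift it over the tub and lower it to the catches.

```bash
python3 -m handwheel '0 0 0 0.015 0.027 0.2 0;0 0 0 0.015 0.027 0.4 0;0 0 0 0.015 0.027 0.6 0;0 0 0 0.015 0.027 0.7 0;0 0 0 0.015 0.027 0.75 0;0 0 0 0.015 0.027 0.75 0;0 0 0 0.015 0.027 0.75 0;0 0 0 0.015 0.027 0.75 0' && python3 -m handwheel '0 0 0 0 0 0.04 0;0 0 0 0 0 0.08 0;0 0 0 0 0 0.12 0;0 0 0 0 0 0.16 0;0 0 0 0 0 0.18 0;0 0 0 0 0 0.2 0;0 0 0 0 0 0.2 0;0 0 0 0 0 0.2 0'
python3 - <<'E'
from h import *
st();goto(.551,.039,.11,3.4)
E
```

```text
time_s: 19.38
position: [0.5524, 0.0375, 0.1325]
orientation: [1.0, 0.03, 0.001, 0.0]
contact_force: [-0.0, 0.4, -0.8]
finger_gap: 0.159
finger_force: 30.0
time_s: 20.05
position: [0.5513, 0.0375, 0.1109]
orientation: [1.0, 0.03, -0.0, -0.0]
contact_force: [-0.3, 0.4, -1.1]
finger_gap: 0.16
finger_force: 30.0
t 20.05 p [0.5513 0.0375 0.1109] yaw [0.998 0.06 ] F [-0.3  0.4 -1.1] gap 0.16 ff 30.0
goto turn [-0.      0.      0.0001] shift [-0.002 -0.015  0.009]  n rows>= 1
```

```bash
for i in 1 2; do python3 -m handwheel '0 0 0 0 0 0.01 0;0 0 0 0 0 0.02 0;0 0 0 0 0 0.03 0;0 0 0 0 0 0.03 0;0 0 0 0 0 0.03 0'|grep -E 'pos|cont'; done
```

```text
position: [0.5514, 0.0377, 0.1083]
contact_force: [-2.4, 2.6, 3.9]
position: [0.5515, 0.0379, 0.1056]
contact_force: [-3.8, 2.6, 6.1]
```

```bash
python3 -m handwheel '0 0 0 -0.01 -0.01 0 0;0 0 0 -0.015 -0.015 0 0;0 0 0 -0.015 -0.015 0 0;0 0 0 -0.015 -0.015 0 0'|grep -E 'pos|cont';for i in 1 2; do python3 -m handwheel '0 0 0 0 0 0.01 0;0 0 0 0 0 0.02 0;0 0 0 0 0 0.02 0;0 0 0 0 0 0.02 0;0 0 0 0 0 0.02 0'|grep -E 'pos|cont'; done
```

```text
position: [0.5504, 0.0387, 0.1056]
contact_force: [-1.1, 2.0, 5.2]
position: [0.5498, 0.0387, 0.1027]
contact_force: [-0.6, 0.7, 1.1]
position: [0.5493, 0.0389, 0.1003]
contact_force: [0.8, 0.8, -3.2]
```

```bash
for i in 1 2 3 4; do python3 -m handwheel '0 0 0 0 0 0.01 0;0 0 0 0 0 0.02 0;0 0 0 0 0 0.02 0;0 0 0 0 0 0.02 0;0 0 0 0 0 0.02 0'|grep -E 'pos|cont'; done
python3 - <<'E'
from h import *
st();print(robot.observe()["moment"]);C=cam("wrist"); im=capture("wrist");cv2.imwrite("pics/w7.png",im[:,:,::-1]); lidpose(im,C,robot.observe()["position"][2]-.0264)
E
```

```text
position: [0.5493, 0.0389, 0.0983]
contact_force: [1.3, 0.5, -5.8]
position: [0.5492, 0.0389, 0.0962]
contact_force: [1.0, 0.7, -9.2]
position: [0.5494, 0.039, 0.0953]
contact_force: [-4.9, 1.6, 1.4]
position: [0.5495, 0.039, 0.0953]
contact_force: [-12.1, 0.4, 15.1]
t 23.72 p [0.5495 0.039  0.0953] yaw [0.998 0.06 ] F [-12.1   0.4  15.1] gap 0.157 ff 30.0
[0.35398729 2.257764   0.02523302]
 hole 642 [318.   70.7] [0.6421 0.0436 0.0929]
 rect [602.3  41. ] [114.2 151.5] 3.4
```

```bash
python3 -m handwheel '0 0 0 0 0 -0.02 0.4;0 0 0 0 0 -0.02 0.4;0 0 0 0 0 -0.02 0.4;0 0 0 0 0 -0.02 0.4' && python3 -m handwheel '0 0 0 0 0 -0.3 0.4;0 0 0 0 0 -0.6 0.4;0 0 0 -0.3 0 -1 0.4;0 0 0 -0.6 0 -1 0.4;0 0 0 -1 0 -1 0.4;0 0 0 -1 0 -1 0.4;0 0 0 -1 0 -1 0.4;0 0 0 -1 0 -1 0.4'
python3 - <<'E'
from h import *
st();C=cam("wrist"); im=capture("wrist");cv2.imwrite("pics/w8.png",im[:,:,::-1]); lidpose(im,C,.069)
im=capture("scene"); cv2.imwrite("pics/sc8.png",cv2.resize(im[140:280,230:430],None,fx=4,fy=4,interpolation=cv2.INTER_CUBIC)[:,:,::-1])
E
```

```text
time_s: 24.1
position: [0.5506, 0.0386, 0.0955]
orientation: [1.0, 0.03, 0.001, 0.0]
contact_force: [0.5, -0.1, -0.1]
finger_gap: 0.354
finger_force: 0.0
time_s: 24.77
position: [0.4508, 0.0327, 0.1956]
orientation: [1.0, 0.03, 0.001, 0.0]
contact_force: [0.7, -0.5, -0.6]
finger_gap: 0.396
finger_force: 0.0
t 24.77 p [0.4508 0.0327 0.1956] yaw [0.998 0.06 ] F [ 0.7 -0.5 -0.6] gap 0.396 ff 0.0
 hole 195 [317.7 187.5] [0.4588 0.0323 0.093 ]
 hole 2021 [317.2  71. ] [0.5541 0.0384 0.093 ]
 rect [522.8  36.2] [162.4 151.3] 3.5
```

View pics/sc8.png

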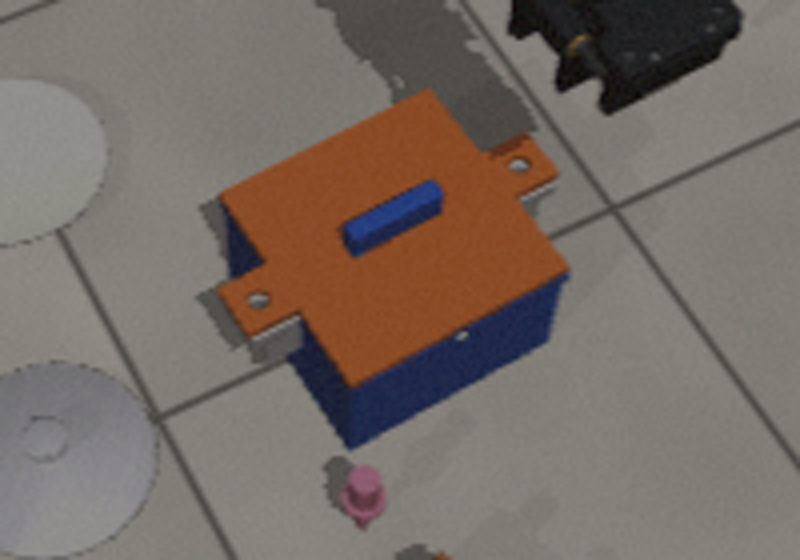

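View pics/w8.png

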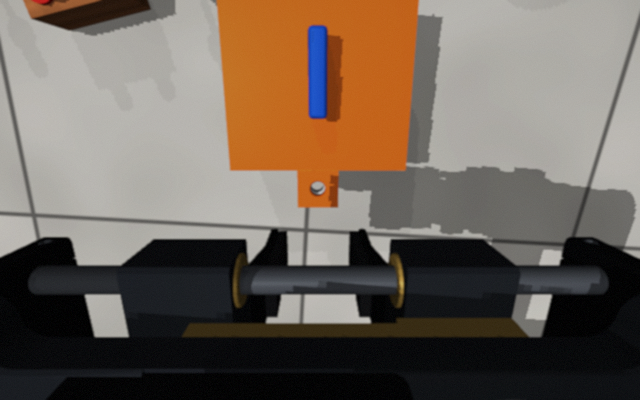

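Scene crop: the lid sits flush with the rim, tabs over lugs, with holes at crop (258,300) and (519,165). Wrist: the near hole is at (318,187) and the handle at (317,71). I check the home height with a straight press on the middle of the handle.

```bash
python3 -m handwheel '0 0 0 0.4 0 0 0;0 0 0 0.8 0 0 0;0 0 0 1 0 0.3 0;0 0 0 1 0 0.6 0;0 0 0 1 0 0.7 0;0 0 0 1 0 0.73 0;0 0 0 1 0 0.73 0;0 0 0 1 0 0.73 0;0 0 0 1 0 0.73 0'|grep -E 'pos|cont|gap'; for i in 1 2 3; do python3 -m handwheel '0 0 0 0 0 0.01 0;0 0 0 0 0 0.02 0;0 0 0 0 0 0.03 0;0 0 0 0 0 0.03 0;0 0 0 0 0 0.03 0'|grep -E 'pos|cont'; done
```

```text
position: [0.551, 0.0388, 0.1241]
contact_force: [-0.5, 0.3, -1.3]
finger_gap: 0.004
position: [0.5497, 0.0389, 0.1192]
contact_force: [1.1, 0.5, -0.5]
position: [0.5499, 0.0389, 0.1174]
contact_force: [-4.8, 0.1, 9.1]
position: [0.55, 0.0389, 0.1172]
contact_force: [-14.1, -0.3, 27.9]
```

The handle top is solid at 0.117, so the lid is home. Next I view the pins.

```bash
python3 -m handwheel '0 0 0 0 0 -0.4 0;0 0 0 0 0 -0.8 0;0 0 0 0 -0.4 -0.9 0.4;0 0 0 0 -0.8 -0.9 0.4;0 0 0 0 -0.8 -0.9 0.4' >/dev/null && python3 -m handwheel '0 0 0 0 -0.4 0 0.46;0 0 0 0 -0.8 0 0.46;0 0 0 0 -0.8 0 0.46;0 0 0 0 -0.8 0 0.46' >/dev/null&& python3 -m handwheel '0 0 -0.034 0 -0.4 0 0.46;0 0 -0.034 0 -0.6 0 0.46;0 0 -0.034 0 -0.6 0 0.46;0 0 -0.034 0 -0.6 0 0.46;0 0 -0.034 0 -0.6 0 0.46;0 0 -0.034 0 -0.6 0 0.46;0 0 -0.034 0 -0.6 0 0.46'
python3 - <<'E'
from h import *
st();C=cam("wrist"); im=capture("wrist");cv2.imwrite("pics/w9.png",im[:,:,::-1])
for b in blobs(im,*RED,100): print(b[0],b[1],b[3])
cv2.imwrite("pics/w9c.png",cv2.resize(im[0:300,120:520],None,fx=2,fy=2,interpolation=cv2.INTER_CUBIC)[:,:,::-1])
E
```

```text
time_s: 28.2
position: [0.5369, 0.257, 0.2029]
orientation: [0.991, 0.135, -0.0, 0.0]
contact_force: [-0.5, -0.4, -0.2]
finger_gap: 0.462
finger_force: 0.0
t 28.2 p [0.5369 0.257  0.2029] yaw [0.963 0.268] F [-0.5 -0.4 -0.2] gap 0.462 ff 0.0
[310.00742115 101.62894249] 539 [298  89  25  27 539]
[361.39454545 101.22      ] 550 [349  88  26  27 550]
```

View pics/w9c.png

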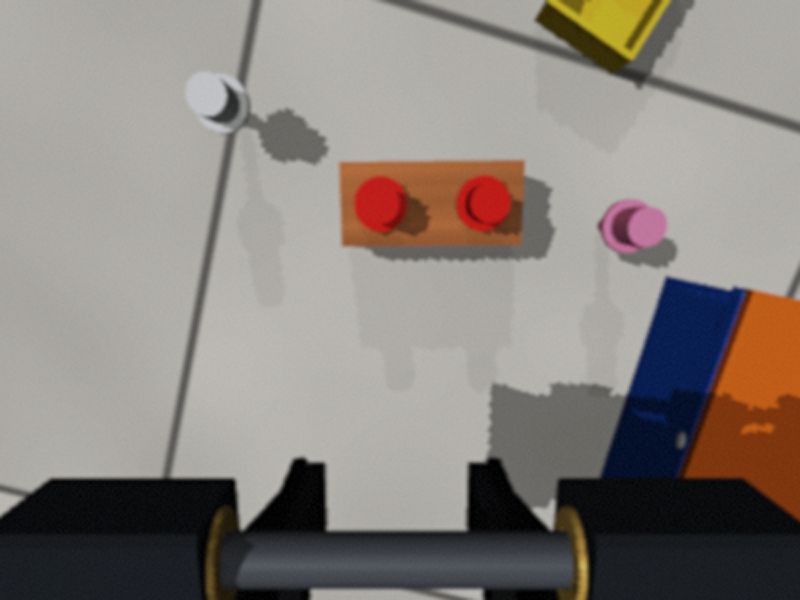

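Wrist crop: the red knob tops are at full-picture pixels (310.5,102) and (365,101.5), in the stand and in line with the tool's y. The white look-alike is at left and the pink one at right. I take the right pin first, since it is nearer the tub.

```bash
python3 - <<'E'
from h import *
C=cam("wrist")
a=p2w(C,(310.5,102),.073);b=p2w(C,(365,101.5),.073);d=a-b
print(a.round(4),b.round(4),np.hypot(*d[:2]),np.degrees(np.arctan2(d[1],d[0]))-90)
goto(b[0],b[1],.107,15.6)
E
```

```text
[0.6123 0.2843 0.073 ] [0.6259 0.2371 0.073 ] 0.04905856383782766 16.060162325323944
goto turn [ 0.      0.     -0.0001] shift [0.804 0.433 0.96 ]  n rows>= 4
```

```bash
python3 -m handwheel '0 0 0 0.4 0.2 0.2 0.46;0 0 0 0.8 0.43 0.6 0.46;0 0 0 0.8 0.43 0.96 0.46;0 0 0 0.8 0.43 0.96 0.46;0 0 0 0.8 0.43 0.96 0.46;0 0 0 0.8 0.43 0.96 0.46' && python3 - <<'E'
from h import *
st();goto(.6259,.2371,.051,15.8)
E
```

```text
time_s: 28.75
position: [0.6241, 0.2382, 0.1062]
orientation: [0.991, 0.136, -0.002, 0.0]
contact_force: [-0.7, 0.8, 0.7]
finger_gap: 0.457
finger_force: 0.0
t 28.75 p [0.6241 0.2382 0.1062] yaw [0.963 0.269] F [-0.7  0.8  0.7] gap 0.457 ff 0.0
goto turn [-0.      0.0005 -0.0005] shift [0.016 0.016 0.552]  n rows>= 2
```

```bash
python3 -m handwheel '0 0 0 0.008 0.01 0.2 0.46;0 0 0 0.008 0.01 0.4 0.46;0 0 0 0.008 0.01 0.54 0.46;0 0 0 0.008 0.01 0.54 0.46;0 0 0 0.008 0.01 0.54 0.46' && python3 -m handwheel '0 0 0 0 0 0 0;0 0 0 0 0 0 0;0 0 0 0 0 0 0;0 0 0 0 0 0 0;0 0 0 0 0 0 0;0 0 0 0 0 0 0;0 0 0 0 0 0 0' 25 && python3 -m handwheel '0 0 0 0 0 -0.2 0;0 0 0 0 0 -0.4 0;0 0 0 0 0 -0.7 0;0 0 0 0 0 -1 0;0 0 0 0 0 -1 0;0 0 0 0 0 -1 0'
```

```text
time_s: 29.17
position: [0.6259, 0.2384, 0.054]
orientation: [0.991, 0.137, 0.0, -0.0]
contact_force: [-0.0, -1.1, 1.4]
finger_gap: 0.461
finger_force: 0.0
time_s: 29.75
position: [0.6268, 0.2381, 0.0539]
orientation: [0.991, 0.136, 0.001, -0.0]
contact_force: [-0.4, 0.4, 3.9]
finger_gap: 0.196
finger_force: 25.0
time_s: 30.25
position: [0.6279, 0.2383, 0.1556]
orientation: [0.991, 0.136, 0.002, -0.0]
contact_force: [-0.9, -0.1, -1.3]
finger_gap: 0.196
finger_force: 25.0
```

```bash
python3 -m handwheel '0 0 0 0 0 -0.4 0;0 0 0 -0.3 0.4 -0.4 0;0 0 0 -0.64 0.83 -0.4 0;0 0 0 -0.64 0.83 -0.4 0;0 0 0 -0.64 0.83 -0.4 0' >/dev/null && python3 -m handwheel '0 0 0.034 -0.3 0.4 0 0;0 0 0.034 -0.64 0.83 0 0;0 0 0.034 -0.64 0.83 0 0;0 0 0.034 -0.64 0.83 0 0;0 0 0.034 -0.64 0.83 0 0;0 0 0.034 -0.64 0.83 0 0;0 0 0.034 -0.64 0.83 0 0;0 0 0.034 -0.64 0.83 0 0;0 0 0.034 -0.64 0.83 0 0'
python3 - <<'E'
from h import *
st();C=cam("wrist"); im=capture("wrist");cv2.imwrite("pics/w10.png",im[:,:,::-1])
lidpose(im,C,.069)
E
```

```text
time_s: 31.42
position: [0.5481, 0.0446, 0.1927]
orientation: [1.0, 0.031, -0.0, -0.0]
contact_force: [0.7, 0.5, -0.1]
finger_gap: 0.197
finger_force: 25.0
t 31.42 p [0.5481 0.0446 0.1927] yaw [0.998 0.061] F [ 0.7  0.5 -0.1] gap 0.197 ff 25.0
 hole 270 [325.3  83.2] [0.6422 0.0435 0.093 ]
 rect [576.8  39.4] [165.1 151. ] 3.5
```

```bash
python3 -m handwheel '0 0 0 0.4 0.05 0 0;0 0 0 0.75 0.06 0.1 0;0 0 0 0.95 0.06 0.3 0;0 0 0 0.95 0.06 0.4 0;0 0 0 0.95 0.06 0.4 0;0 0 0 0.95 0.06 0.4 0;0 0 0 0.95 0.06 0.4 0'
python3 - <<'E'
from h import *
st();goto(.643,.0444,.142,3.4)
E
```

```text
time_s: 32.05
position: [0.6427, 0.0435, 0.1538]
orientation: [1.0, 0.03, 0.0, 0.0]
contact_force: [-0.0, -0.4, 0.3]
finger_gap: 0.199
finger_force: 25.0
t 32.05 p [0.6427 0.0435 0.1538] yaw [0.998 0.06 ] F [-0.  -0.4  0.3] gap 0.199 ff 25.0
goto turn [ 0.     -0.      0.0002] shift [ 0.004 -0.009  0.118]  n rows>= 1
```

```bash
python3 -m handwheel '0 0 0 0.004 -0.009 0.05 0;0 0 0 0.004 -0.009 0.1 0;0 0 0 0.004 -0.009 0.12 0;0 0 0 0.004 -0.009 0.12 0;0 0 0 0.004 -0.009 0.12 0'|grep -E 'pos|cont'; for i in 1 2; do python3 -m handwheel '0 0 0 0 0 0.03 0;0 0 0 0 0 0.06 0;0 0 0 0 0 0.08 0;0 0 0 0 0 0.08 0'|grep -E 'pos|cont'; done
```

```text
position: [0.6431, 0.0441, 0.141]
contact_force: [-0.1, -0.3, -0.5]
position: [0.6429, 0.0441, 0.1321]
contact_force: [-0.1, 0.5, -0.5]
position: [0.6429, 0.0442, 0.1242]
contact_force: [-0.4, -0.7, 0.2]
```

```bash
for i in 1 2; do python3 -m handwheel '0 0 0 0 0 0.03 0;0 0 0 0 0 0.06 0;0 0 0 0 0 0.1 0;0 0 0 0 0 0.1 0;0 0 0 0 0 0.1 0'|grep -E 'pos|cont'; done;  python3 -m handwheel '0 0 0 0 0 0.01 0;0 0 0 0 0 0.02 0;0 0 0 0 0 0.02 0;0 0 0 0 0 0.02 0'|grep -E 'pos|cont'
```

```text
position: [0.643, 0.0442, 0.1144]
contact_force: [-0.9, -0.9, -0.5]
position: [0.643, 0.0441, 0.1044]
contact_force: [-0.3, -0.2, -0.9]
position: [0.6434, 0.0441, 0.103]
contact_force: [0.2, -0.7, -0.2]
```

Pin is in to about 1 mm. I release it, retreat, and head for the second pin.

```bash
python3 -m handwheel '0 0 0 0 0 0.005 0.2;0 0 0 0 0 0.01 0.46;0 0 0 0 0 0.01 0.46;0 0 0 0 0 0.01 0.46;0 0 0 0 0 0.01 0.46;0 0 0 0 0 0.01 0.46' && python3 -m handwheel '0 0 0 0 0 -0.2 0.46;0 0 0 0 0 -0.5 0.46;0 0 0 0 0 -0.9 0.46;0 0 0 -0.3 -0.4 -0.9 0.46;0 0 0 -0.5 -0.8 -0.9 0.46;0 0 0 -0.5 -0.8 -0.9 0.46;0 0 0 -0.5 -0.8 -0.9 0.46' && python3 -m handwheel '0 0 -0.034 -0.3 -0.4 0 0.46;0 0 -0.034 -0.6 -0.8 0 0.46;0 0 -0.034 -0.6 -0.8 0 0.46;0 0 -0.034 -0.6 -0.8 0 0.46;0 0 -0.034 -0.6 -0.8 0 0.46;0 0 -0.034 -0.6 -0.8 0 0.46;0 0 -0.034 -0.6 -0.8 0 0.46'
python3 - <<'E'
from h import *
st();C=cam("wrist"); im=capture("wrist");cv2.imwrite("pics/w11.png",im[:,:,::-1])
for b in blobs(im,*RED,100): print(b[0],b[1],b[3],p2w(C,b[0],.093+.028 if b[0][0]>420 else .071))
goto(.6123,.2843,.107,15.9)
E
```

```text
time_s: 34.8
position: [0.6435, 0.0442, 0.1021]
orientation: [1.0, 0.03, 0.0, 0.0]
contact_force: [-0.3, -0.6, 0.2]
finger_gap: 0.437
finger_force: 0.0
time_s: 35.38
position: [0.5871, 0.1238, 0.1923]
orientation: [0.999, 0.032, -0.0, -0.0]
contact_force: [0.0, 0.0, -0.7]
finger_gap: 0.464
finger_force: 0.0
time_s: 35.97
position: [0.5251, 0.1961, 0.192]
orientation: [0.991, 0.136, 0.0, 0.0]
contact_force: [0.2, -0.1, -0.4]
finger_gap: 0.458
finger_force: 0.0
t 35.97 p [0.5251 0.1961 0.192 ] yaw [0.963 0.269] F [ 0.2 -0.1 -0.4] gap 0.458 ff 0.0
[247.49230769  69.17538462] 650 [233  56  31  30 650] [0.61187558 0.28133454 0.071     ]
[548.20544747 110.47392996] 1285 [ 523   95   54   32 1285] [0.64059602 0.05414967 0.121     ]
goto turn [ 0.0001 -0.     -0.0009] shift [ 1.078 -0.616  0.849]  n rows>= 4
```

```bash
python3 -m handwheel '0 0 0 0.3 -0.2 0 0.46;0 0 0 0.7 -0.4 0.3 0.46;0 0 0 1 -0.63 0.6 0.46;0 0 0 1 -0.63 0.85 0.46;0 0 0 1 -0.63 0.85 0.46;0 0 0 1 -0.63 0.85 0.46;0 0 0 1 -0.63 0.85 0.46;0 0 0 1 -0.63 0.85 0.46' && python3 - <<'E'
from h import *
st();goto(.6125,.2858,.054,15.8)
E
```

```text
time_s: 36.68
position: [0.6049, 0.2844, 0.1097]
orientation: [0.991, 0.136, 0.002, -0.0]
contact_force: [0.1, -0.4, -0.5]
finger_gap: 0.46
finger_force: 0.0
t 36.68 p [0.6049 0.2844 0.1097] yaw [0.963 0.269] F [ 0.1 -0.4 -0.5] gap 0.46 ff 0.0
goto turn [-0.     -0.0006 -0.0005] shift [0.075 0.007 0.557]  n rows>= 2
```

```bash
python3 -m handwheel '0 0 0 0.075 0.005 0.1 0.46;0 0 0 0.075 0.005 0.3 0.46;0 0 0 0.075 0.005 0.54 0.46;0 0 0 0.075 0.005 0.55 0.46;0 0 0 0.075 0.005 0.55 0.46;0 0 0 0.075 0.005 0.55 0.46' && python3 -m handwheel '0 0 0 0 0 0 0;0 0 0 0 0 0 0;0 0 0 0 0 0 0;0 0 0 0 0 0 0;0 0 0 0 0 0 0;0 0 0 0 0 0 0;0 0 0 0 0 0 0' 25 && python3 -m handwheel '0 0 0 0 0 -0.2 0;0 0 0 0 0 -0.4 0;0 0 0 0 0 -0.7 0;0 0 0 0 0 -1 0;0 0 0 0 0 -1 0;0 0 0 0 0 -1 0' && python3 - <<'E'
from h import *
st();goto(.4585,.033,.20,3.4)
E
```

```text
time_s: 37.18
position: [0.612, 0.2866, 0.0548]
orientation: [0.991, 0.136, 0.002, -0.0]
contact_force: [0.4, 0.2, 1.1]
finger_gap: 0.463
finger_force: 0.0
time_s: 37.77
position: [0.611, 0.2866, 0.0527]
orientation: [0.991, 0.136, 0.0, -0.0]
contact_force: [-1.1, -1.0, 5.2]
finger_gap: 0.199
finger_force: 25.0
time_s: 38.27
position: [0.6122, 0.2871, 0.1547]
orientation: [0.991, 0.136, 0.002, -0.0]
contact_force: [-0.5, -0.5, -0.6]
finger_gap: 0.193
finger_force: 25.0
t 38.27 p [0.6122 0.2871 0.1547] yaw [0.963 0.27 ] F [-0.5 -0.5 -0.6] gap 0.193 ff 25.0
goto turn [-0.0001 -0.0008  0.0341] shift [-2.165  2.031 -0.464]  n rows>= 8
```

```bash
python3 -m handwheel '0 0 0 0 0 -0.4 0;0 0 0 -0.4 0.3 -0.46 0;0 0 0 -0.85 0.64 -0.46 0;0 0 0 -0.85 0.64 -0.46 0;0 0 0 -0.85 0.64 -0.46 0' >/dev/null; python3 -m handwheel '0 0 0 -0.4 0.3 0 0;0 0 0 -0.85 0.64 0 0;0 0 0 -0.85 0.64 0 0;0 0 0 -0.85 0.64 0 0' >/dev/null; python3 -m handwheel '0 0 0.01 -0.4 0.3 0 0;0 0 0.034 -0.85 0.64 0 0;0 0 0.034 -0.85 0.64 0 0;0 0 0.034 -0.85 0.64 0 0;0 0 0.034 -0.85 0.64 0 0;0 0 0.034 -0.85 0.64 0 0;0 0 0.034 -0.85 0.64 0 0;0 0 0.034 -0.85 0.64 0 0'
python3 - <<'E'
from h import *
st();C=cam("wrist"); im=capture("wrist");cv2.imwrite("pics/w12.png",im[:,:,::-1])
lidpose(im,C,.069); st(); goto(.458,.0336,.142,3.4)
E
```

```text
time_s: 39.68
position: [0.4175, 0.0336, 0.1978]
orientation: [1.0, 0.031, -0.0, -0.0]
contact_force: [0.8, -0.2, -0.9]
finger_gap: 0.198
finger_force: 25.0
t 39.68 p [0.4175 0.0336 0.1978] yaw [0.998 0.062] F [ 0.8 -0.2 -0.9] gap 0.198 ff 25.0
 hole 226 [321.  149.5] [0.4583 0.0324 0.093 ]
 rect [506.2  35.1] [129.7 151. ] 3.5
t 39.73 p [0.4174 0.0335 0.1978] yaw [0.998 0.061] F [ 0.4 -0.5 -0.8] gap 0.198 ff 25.0
goto turn [-0.      0.0001  0.0003] shift [0.406 0.024 0.558]  n rows>= 2
```

```bash
python3 -m handwheel '0 0 0 0.2 0.02 0.1 0;0 0 0 0.403 0.027 0.3 0;0 0 0 0.403 0.027 0.5 0;0 0 0 0.403 0.027 0.55 0;0 0 0 0.403 0.027 0.55 0;0 0 0 0.403 0.027 0.55 0;0 0 0 0.403 0.027 0.55 0;0 0 0 0.403 0.027 0.55 0'|grep -E 'pos|cont'; for i in 1 2; do python3 -m handwheel '0 0 0 0 0 0.03 0;0 0 0 0 0 0.06 0;0 0 0 0 0 0.08 0;0 0 0 0 0 0.08 0;0 0 0 0 0 0.08 0'|grep -E 'pos|cont'; done
```

```text
position: [0.4582, 0.0325, 0.1444]
contact_force: [-0.6, 0.1, -0.2]
position: [0.4572, 0.0325, 0.1348]
contact_force: [0.6, 0.1, -0.3]
position: [0.4572, 0.0325, 0.1267]
contact_force: [0.1, -0.1, -0.9]
```

Tip is through the tab and into the lug without contact. I continue down to 0.1015.

```bash
for i in 1 2; do python3 -m handwheel '0 0 0 0.003 -0.003 0.03 0;0 0 0 0.003 -0.003 0.06 0;0 0 0 0.003 -0.003 0.1 0;0 0 0 0.003 -0.003 0.11 0;0 0 0 0.003 -0.003 0.11 0'|grep -E 'pos|cont'; done;  python3 -m handwheel '0 0 0 0 0 0.01 0;0 0 0 0 0 0.025 0;0 0 0 0 0 0.025 0;0 0 0 0 0 0.025 0'|grep -E 'pos|cont'
```

```text
position: [0.4572, 0.0328, 0.1153]
contact_force: [-0.4, -0.8, -0.4]
position: [0.4575, 0.0331, 0.1044]
contact_force: [0.2, -0.3, -1.2]
position: [0.458, 0.0331, 0.1025]
contact_force: [-0.6, -0.8, 0.7]
```

```bash
python3 -m handwheel '0 0 0 0 0 0.005 0;0 0 0 0 0 0.01 0.3;0 0 0 0 0 0.01 0.46;0 0 0 0 0 0.01 0.46;0 0 0 0 0 0.01 0.46;0 0 0 0 0 0.01 0.46' && python3 -m handwheel '0 0 0 0 0 -0.2 0.46;0 0 0 0 0 -0.5 0.46;0 0 0 0 0 -0.9 0.46;0 0 0 -0.4 0 -1 0.46;0 0 0 -0.9 0 -1 0.46;0 0 0 -0.9 0 -1 0.46;0 0 0 -0.9 0 -1 0.46;0 0 0 -0.9 0 -1 0.46'
python3 - <<'E'
from h import *
st(); a=capture("scene"); b=capture("top")
cv2.imwrite("pics/fin.png",np.hstack([cv2.resize(a[120:320,200:420],None,fx=1.8,fy=2.2),cv2.resize(b[120:310,160:340],None,fx=2.2,fy=440/190)])[:,:,::-1])
C,T=cam("scene"),cam("top")
A=[q[0] for q in blobs(a,*RED,25) if 230<q[0][0]<430 and 120<q[0][1]<330]; B=[q[0] for q in blobs(b,*RED,15) if 200<q[0][0]<340 and q[0][1]<290]; print(np.round(A,1),np.round(B,1))
for x in A:
  for y in B:
    X=tri(C,x,T,y)
    if np.linalg.norm(w2p(C,X)-x)<6: print(x.round(1),y.round(1),X.round(4))
E
```

```text
time_s: 42.9
position: [0.458, 0.0331, 0.1016]
orientation: [1.0, 0.03, 0.0, -0.0]
contact_force: [-0.3, -0.2, 0.2]
finger_gap: 0.439
finger_force: 0.0
time_s: 43.57
position: [0.3686, 0.0276, 0.2021]
orientation: [1.0, 0.03, 0.001, 0.0]
contact_force: [0.1, -0.3, 0.7]
finger_gap: 0.458
finger_force: 0.0
t 43.57 p [0.3686 0.0276 0.2021] yaw [0.998 0.06 ] F [ 0.1 -0.3  0.7] gap 0.458 ff 0.0
[[359.2 178.3]
 [293.5 212. ]] [[305.6 175.1]
 [308.9 249.1]
 [263.9 289.3]]
[359.2 178.3] [308.9 249.1] [0.4604 0.0325 0.103 ]
[293.5 212. ] [305.6 175.1] [0.6432 0.0434 0.1019]
```

View pics/fin.png

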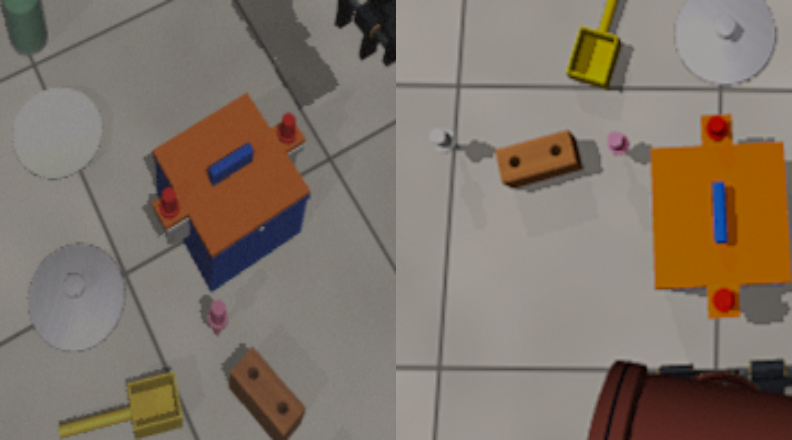

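The final picture shows both red pins seated with flanges on the tabs, at (289,127) and (169,203). The lid is level, and the bystanders and look-alikes are untouched. I hand in the job.

```bash
python3 -c "
from bench import robot
print(robot.sign_off())"
```

```text
the job is handed in; nothing more can be done
None
```

I put both jars present (jar_a and jar_b) in the tub, snapped the lid home, dropped both red lock pins fully in, left the bystanders and look-alikes alone, and handed the job in at about 44 s; no verdict came back.

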